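# Tilt a well plate to the set angle and hold it

### The arm

A 7-joint arm with a two-finger parallel gripper is mounted at the origin on a cart in front of the work surface, level with it; the furniture and walls round the work are solid. World frame = base frame: x ahead of the robot, y to its left, z up, the work surface at z = 0. Lengths are in mm, angles in rad, forces in N, time in s.
With the tool pointing down it reaches from about 400 to 850 mm from the base axis. Payload 10.4 kg.
Tool frame: the origin (TCP) lies between the finger pads; the fingertips stand 19 mm ahead of it and the grasp point (between the pads) is the TCP; z points along the fingers, y is the line along which they close (so a half turn about z gives the same grasp; the last joint's range is limited). The gripper opens to 85 mm and grips with 20 to 120 N. Pads are 22 mm wide; open, the fingers measure 114 mm over their backs; the gripper's body (76 mm by 85 mm) begins 54 mm behind the grasp point. The pads swing forward as they close: fully open they stand 13 mm farther back than shut.
Start: joints at [-0.023, 0.332, -0.065, 1.46, 0.022, 1.35, -0.088], TCP at [625.022, 0.018, 222.538] pointing down, gripper open.
Joint ranges: [-2.6, 2.6], [-0.5, 2.12], [-1.47, 1.34], [0.16, 2.42], [-1.27, 4.41], [0.06, 2.06], [-2.6, 2.6]. Speed limits (rad/s): [2.22, 2.22, 2.79, 2.79, 3.14, 3.14, 3.14].

### API

Orientations are given as a rotation vector (axis times angle).
In Python, from cell import arm gives the robot as it stands.
- The arm moves only by the shell command python3 -m pendant 'ROWS'. ROWS is JSON, a list that holds one entry, the list of rows, each a list of 7 numbers: the opening, from -1 (shut) to 1 (fully open), then the shift along the tool's x, y, z in units of 25 mm (1.0 is 25 mm), then the turn, a rotation vector about the tool's x, y, z in degrees. A call has 1 to 10 rows; each row shifts and turns the commanded pose from where the row before left it, along the tool's axes as they then stand; what a row does not reach is not made up. A row lasts 1/12 s, in which the tool goes at most 41.7 mm and 7.16 degrees, less where a joint would pass 70% of its speed; a pose out of reach is approached as far as the arm can. A call is refused whole if a number of a shift passes 1 or a number of a turn 7.16, either way. A call with a gripper value outside its range is refused whole. The fingers move at their own pace and stop on an object; the grip force is fixed at half the most. Time passes only in rows, so rows that do not move let the fingers close. It gives the time, the measured TCP pose, the force, the opening and the grip force at its end, in the units of the state.
- arm.get_state(): the state, without advancing time (a new reading comes with each control period).
- arm.snapshot(name): name is "scene" or "side" or "wrist"; returns the picture (384x512x3 uint8, red, green, blue); there is no depth.
- arm.camera_info(name): a dict with "fx", "fy", "cx", "cy" (pixels), "k1" (the pictures are not rectified: a ray, as slopes to the right and down, at radius r is drawn at 1 + k1 r^2 times it, then the intrinsics apply), "eye" and "orientation" of the camera in the world. Camera axes: x right, y down, z forward; pixel columns grow to the right and rows downward; lengths in mm; the calibration is good to about 2 mm. A picture is of the moment at which its call begins: read the wrist's pose just before it. camera_info takes no time and is no camera call; for the wrist camera it gives the pose at the moment of the call.
- arm.close_job(): hands the job in; it is judged then, once.
The state is a dict: "time_s": time; "q": joint angles; "joint_velocities": joint speeds; "effort": joint torques, N m; "ee_pos": TCP position; "orientation": TCP orientation; "force": force on the tool from outside, world axes, zero at the start; "wrist_torque": the same for the moment, N m; "width": finger opening in mm; "grasp_force": force on a finger pad.
Only numpy, scipy, OpenCV 4.12 (cv2) and the standard library are available. Lean on these libraries where they do the work, as an engineer would, in place of code of your own. Each camera call takes 0.05 s, during which the arm holds its last target. There are 200 camera calls.

### The job

The 96-well plate has only been started in the guide rails of the bench plate tilter. With the stage still lying flat, push the plate along the rails under their lips until it is fully home against the end stop; then lift the stage by its bow handle until the stage's pointer meets the index slider clamped on the quadrant scale, without swinging well past it. The stage has no catch and falls when let go, so finish while still gripping the handle and holding the pointer at the index, with the plate still home, the index slider where it was set and the things standing round left alone.

Things in the scene. Friction and masses are not known exactly. Their poses are not given: they have to be found in the camera images.
- tilt_stand: grey base plate of the plate tilter, 224 x 144 x 14 mm, fixed; origin at the centre of its underside on the worktop, x away from the robot along hinge and guide rails, y left towards the handle, z up; yaw varies by about 13 degrees. At its far end a white quadrant scale stands across it (face at x = +100 mm, up to 180 mm high), with ticks every 5 degrees from 0 (level) to 60, longer every 10.
- tilt_stage (a joint): angle of the hinged aluminium stage, rad: 0 = flat on its rests (start), grows as the handle side rises, end of travel 1.05. Nearly free hinge: let go, the stage (0.7 kg) drops. Flat, its top is 56 mm above the worktop, 200 x 114 mm, x = -105 to +95, y = -54 to +60 mm in the stand's frame.
- hinge_mid (a point): point of the hinge axis (which runs along the stand's x), 52 mm above the worktop, straight across from the middle of the handle; axes as the stand's.
- handle_mid (a point): middle of the grip of the bow handle on the stage's left (+y) edge: round steel bar 10 mm thick, 100 mm long along this frame's x, parallel to the hinge, 165 mm from hinge_mid, 52 mm above the worktop when flat, on an arm of the same bar at each end; 38 mm free between bar and stage, free worktop below. 2 to 4 N lift it; the round bar may turn between the finger pads. Moves with the stage.
- plate_seat (a point): point on the stage's top under the centre of the fully home plate; x along the rails away from the robot, y to the handle, z out of the stage. End stop's face at x = +64 mm. Rails at y = +-44.5 mm inside, 19.5 mm high, their lips 16.5 mm above the stage reach 5 mm inwards; rails start at x = -56 mm, flared lead-ins at -73 mm. Stage in front of them is bare. Moves with the stage.
- plate: white 96-well plate, 128 x 86 x 14 mm, 55 to 115 g, lying between the rails with its long side along them, 35 to 60 mm short of home; origin at the centre of its underside, x along its long side away from the robot, z up; its near end face is 64 mm before the origin. A push of 1 to 3 N slides it.
- pointer_tip (a point): tip of the stage's dark pointer, 134 mm from the hinge axis in the stage's mid-plane, just in front of the quadrant scale.
- index_mark (a point): tip of the index slider's dark nose, 134 mm from the hinge axis: pointer_tip comes to this very point when the stage stands at the set angle.
- index (a joint): angle at which the index slider (a small aluminium block, 15 mm, with a dark nose and a black thumbscrew) is clamped on the quadrant's rim, rad, 0 = level, measured as the stage's angle; set anywhere from 20 to 38 degrees. It is held by friction; do not push it.
- tube: 50 ml tube with screw cap standing upright, 36 mm across, 98 mm high, origin at the centre of its foot; leave alone.
- mug: enamel mug, 102 mm high, about 90 mm across, leave alone; origin under it, a little off its centre.
- tube_rack: tube rack with many holes, 84 x 128 x 28 mm, empty, leave alone; origin at the centre of its underside.
- tip_box: closed pipette-tip box, 95 x 127 x 90 mm, leave alone; origin at the centre of its underside.
- loose_pipette: pipette lying on the worktop near the robot, 240 x 55 x 32 mm, leave alone; origin at the centre of its underside.
- marker: pen lying on the worktop, 136 mm long, 14 mm thick, leave alone.

How it is judged (in metres and radians):
On the way:
1. the plate is pushed fully home (within 2.5 mm of the end stop) while the stage lies flat (x of plate in the frame of plate_seat above -0.0025 m and value of joint tilt_stage below 0.04 rad), for 0.2 s.
At the end, for the whole second after the job is handed in: The fingers still hold the handle (over 1 N, hand within 60 mm of its bar's middle), the stage is at rest with its pointer within 6 mm (2.5 degrees) of the index, the plate is home (within 4 mm of the stop, not lifted), and the index has not moved by over 4 mm (distance between pointer_tip and index_mark below 0.006 m and velocity of joint tilt_stage between -0.05 and 0.05 rad/s and contact force between the fingers and tilt_stage above 1 N and x of plate in the frame of plate_seat above -0.004 m and z of plate in the frame of plate_seat below 0.004 m and distance of index_mark from where it was at the start of the episode below 0.004 m and distance between the grasp point and handle_mid below 0.06 m); the arm keeps its last pose, push and grip.
It fails at once if the stage is swung more than about 10 degrees past the index (z of pointer_tip in the frame of index_mark above 0.023 m).
It fails at once if the index slider is shifted (distance of index_mark from where it was at the start of the episode above 0.006 m).
It fails at once if a thing standing round the work is disturbed (distance of any of tube, mug, tube_rack, tip_box, loose_pipette from where it was at the start of the episode above 0.02 m or distance of marker from where it was at the start of the episode above 0.03 m).
It also fails if it takes over 42 s, if anything falls off the work surface, if the arm or the gripper's body presses on something with over 40 N, if the wrist force passes 120 N, or if a joint passes its speed limit or range.

## Working session

There is one attempt and no reset: what is moved stays moved. The work goes in short steps, Python scripts to look and compute and a shell command to move; the robot and the scene stay as the last step left them, time stands still between calls to the robot, and variables do not carry over. Pictures are saved under pics/ and viewed, at most 10 in all, crops included, and the job is handed in when it is done.

```bash
ls; mkdir -p pics
python3 - <<'E'
from cell import arm
import cv2,json
for n in ("scene","side","wrist"):
    print(n,arm.camera_info(n))
    cv2.imwrite(f"pics/{n}0.png",arm.snapshot(n)[:,:,::-1])
s=arm.get_state();print(s)
E
```

```text
pics
scene {'fx': 412.32295980316576, 'fy': 412.32295980316576, 'cx': 250.64508532257813, 'cy': 196.36761534568421, 'k1': -0.12593748258627777, 'eye': array([ -65.70561124, -713.4054182 ,  713.72385306]), 'orientation': array([-2.08138962,  0.78667836, -0.42300219])}
side {'fx': 352.745003437563, 'fy': 352.745003437563, 'cx': 251.30143357424873, 'cy': 194.5989238615195, 'k1': -0.025672484560758053, 'eye': array([ 277.43843349, -843.2400453 ,  730.26380721]), 'orientation': array([-2.21991688,  0.33438372, -0.17271468])}
wrist {'fx': 318.72618897819865, 'fy': 318.72618897819865, 'cx': 252.53783125413813, 'cy': 188.36161185998907, 'k1': -0.08397175534433907, 'eye': array([624.37492726,  84.04581337, 373.26762449]), 'orientation': array([ 2.80942419e+00,  1.08331047e-05, -1.10040551e-03])}
{'time_s': 0.15, 'q': array([-0.02260081,  0.33270133, -0.0647164 ,  1.46073359,  0.02158749,
        1.34990163, -0.0885216 ]), 'joint_velocities': array([-0.000775  , -0.00338867,  0.00108662, -0.00208069,  0.00023639,
        0.00026854,  0.00023056]), 'effort': array([ 1.13752249e-03, -6.25829744e+01,  4.95374459e-02, -3.91853535e+01,
        1.63436425e-02,  7.44175835e-03, -2.63868424e-05]), 'ee_pos': array([6.24711747e+02, 1.45674255e-02, 2.21921660e+02]), 'orientation': array([-2.22092123e+00, -2.22094026e+00,  1.19550483e-03]), 'force': array([ 0.85793535,  0.71798319, -0.46695633]), 'wrist_torque': array([-0.04072914,  0.01056531,  0.01301364]), 'grasp_force': 0.0, 'width': 85.29734479830205}
```

View pics/scene0.png

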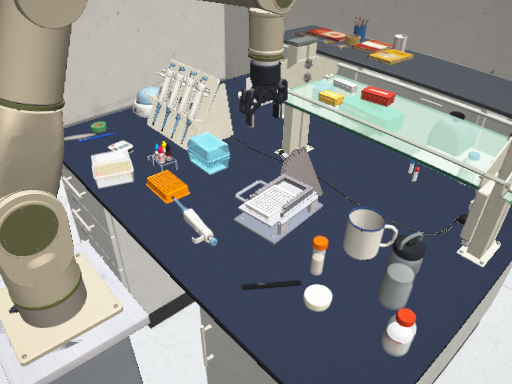

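View pics/side0.png

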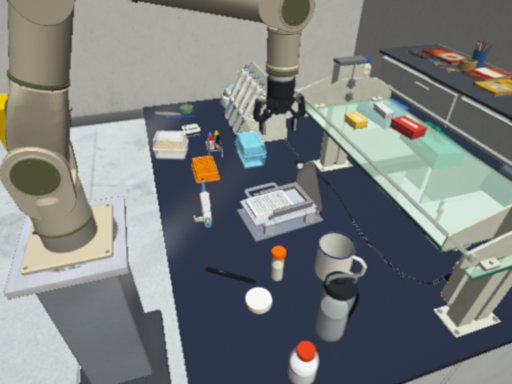

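View pics/wrist0.png

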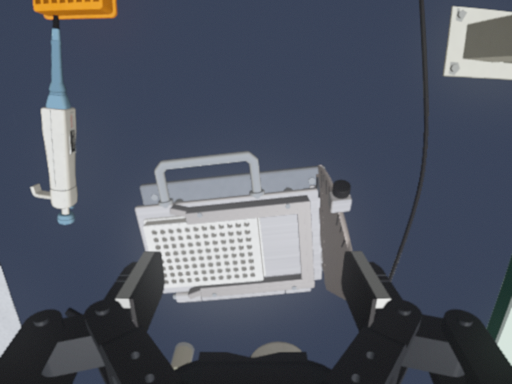

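The wrist view shows the handle bar at about (158,163)–(252,155), the plate spanning columns 145–262, and the index slider near (340,195). The scene and side views show the tilter, with the tube and mug on its right side and the pipette on the near side. Next I'll take enlarged crops to pick exact pixels.

```bash
cat > h.py <<'E'
import numpy as np,cv2
from scipy.spatial.transform import Rotation as R
from cell import arm
def ray(ci,px):
    u=cv2.undistortPoints(np.array([[px]],float),np.array([[ci['fx'],0,ci['cx']],[0,ci['fy'],ci['cy']],[0,0,1]]),np.array([ci['k1'],0,0,0,0]))[0,0]
    d=R.from_rotvec(ci['orientation']).apply([u[0],u[1],1]);return np.array(ci['eye']),d/np.linalg.norm(d)
def onz(ci,px,z):
    e,d=ray(ci,px);return e+d*(z-e[2])/d[2]
def tri(obs):
    A=np.zeros((3,3));b=np.zeros(3)
    for ci,px in obs:
        e,d=ray(ci,px);P=np.eye(3)-np.outer(d,d);A+=P;b+=P@e
    x=np.linalg.solve(A,b)
    return x,[np.linalg.norm((np.eye(3)-np.outer(d,d))@(x-e)) for e,d in (ray(*o) for o in obs)]
def proj(ci,p):
    c=R.from_rotvec(ci['orientation']).inv().apply(np.array(p)-ci['eye']);s=c[:2]/c[2];s=s*(1+ci['k1']*(s@s))
    return s[0]*ci['fx']+ci['cx'],s[1]*ci['fy']+ci['cy']
E
python3 - <<'E'
import cv2,numpy as np
w=cv2.imread('pics/wrist0.png')[145:310,125:365];cv2.imwrite('pics/wc.png',cv2.resize(w,None,fx=3.3,fy=3.3,interpolation=2))
a=cv2.imread('pics/scene0.png')[140:240,230:330];b=cv2.imread('pics/side0.png')[150:250,230:330]
cv2.imwrite('pics/ab.png',np.hstack([cv2.resize(i,None,fx=4,fy=4,interpolation=2) for i in(a,b)]))
E
```

```text
(no output)
```

View pics/wc.png

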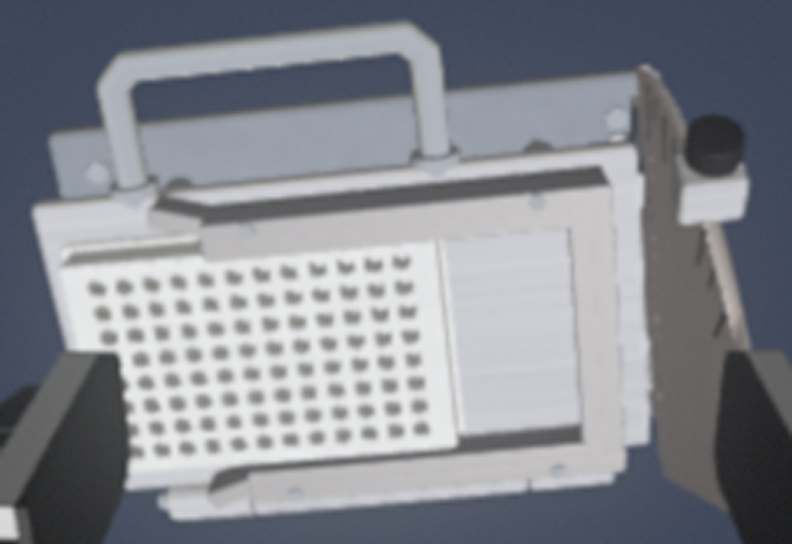

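View pics/ab.png

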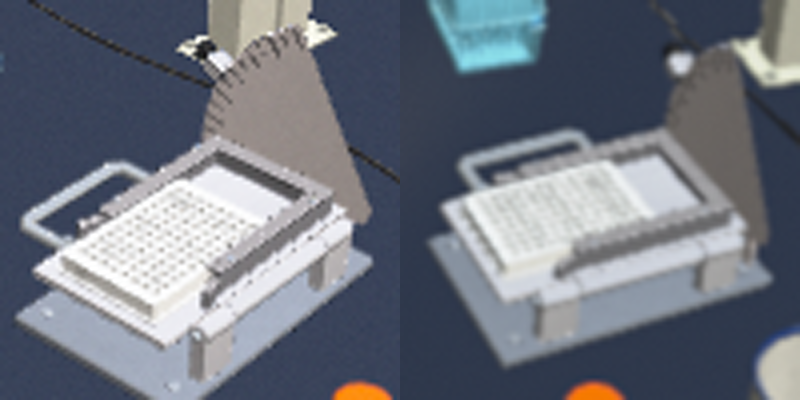

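The wrist crop shows the bar's centre line from (115,70) to (420,38), the plate's far edge from (438,240) to (457,447), and the stop's face from (570,232) to (583,440). The slider block is at about (713,195). In the scene crop the slider is at about (217,62) and its screw at (206,48); in the side crop they are at about (680,65).

Run:
```python
from h import *
np.set_printoptions(precision=1,suppress=True)
W={'fx':318.72618897819865,'fy':318.72618897819865,'cx':252.53783125413813,'cy':188.36161185998907,'k1':-0.08397175534433907,'eye':np.array([624.37492726,84.04581337,373.26762449]),'orientation':np.array([2.80942419,1e-5,-1.1e-3])}
S=arm.camera_info('scene');D=arm.camera_info('side')
w=lambda x,y:(W,(x/3.3+125-.35,y/3.3+145-.35)); s=lambda x,y:(S,(x/4+230-.4,y/4+140-.4)); d=lambda x,y:(D,((x-400)/4+230-.4,y/4+150-.4))
for n,o in dict(barL=[w(113,72),s(28,217),d(463,164)],barR=[w(420,38),s(120,168),d(582,135)],
  slider=[w(713,195),s(219,64),d(680,64)],screw=[w(714,142),s(205,48),d(676,54)]).items():
    print(n,*tri(o),*[tri([o[0],q])[0] for q in o[1:]])
a=onz(*w(113,72),52);b=onz(*w(420,38),52);print('bar@52',a,b,(a+b)/2,np.degrees(np.arctan2(*(b-a)[1::-1])),np.linalg.norm(b-a))
for n,p,z in [('plateL',(65,262),70),('plate far L',(438,240),70),('plate far R',(457,447),70),('stop L',(570,232),75.5),('stopR',(583,440),75.5),('stageNL',(35,205),56),('stageFL',(632,145),56)]: print(n,onz(*w(*p),z))
print([tri([x,y]) for x,y in [(w(65,262),s(65,262)),(w(65,262),d(467,195)),(w(457,447),d(648,222)),(w(438,240),d(602,163))]])
```

```text
barL [527.8  -2.9  56. ] [np.float64(1.612775923850065), np.float64(3.299471553098783), np.float64(2.5638477495424086)] [529.1  -2.3  57.7] [526.2  -2.1  53.4]
barR [626.3   7.2  52.3] [np.float64(3.0860494509990883), np.float64(1.1230756620528115), np.float64(2.9661547713176777)] [624.8   7.2  51.6] [626.3   7.6  53.3]
slider [698.8 -16.3 122.5] [np.float64(0.4294179830812491), np.float64(1.1163522527735965), np.float64(1.158129102123225)] [699.6 -16.7 121.4] [698.6 -15.8 123.4]
screw [699.4  -1.8 125.5] [np.float64(2.0886921476145863), np.float64(2.3662140548044275), np.float64(1.9906372312993998)] [698.2  -1.2 127.6] [699.3  -2.  123.2]
bar@52 [525.8  -2.5  52. ] [623.5   8.3  52. ] [574.6   2.9  52. ] 6.322818433930398 98.27232481609681
plateL [509.5 -60.6  70. ]
plate far L [629.2 -52.5  70. ]
plate far R [ 636.1 -129.9   70. ]
stop L [669.9 -47.3  75.5]
stopR [ 678.  -123.4   75.5]
stageNL [496.5 -46.6  56. ]
stageFL [691.4 -25.6  56. ]
[(array([508.6, -64.5,  64.2]), [np.float64(1.721369301313157), np.float64(1.7213693013130351)]), (array([510.9, -60.4,  71. ]), [np.float64(1.0408771075425414), np.float64(1.0408771075426255)]), (array([ 632.8, -128.3,   70.3]), [np.float64(3.3792156018389323), np.float64(3.3792156018390944)]), (array([626.2, -51.7,  69.2]), [np.float64(3.132782479026997), np.float64(3.132782479026945)])]
```

Yaw is about 6.2° and the handle middle is near (575, 3, 52). The slider is at about 28°, with a plate gap of about 40 mm. I'll turn the wrist so tool x = -u and move to just before the plate's near end.

```bash
python3 -m pendant '[[[-1,0,0,0,0,0,-7.1],[-1,0,0,0,0,0,-7.1],[-1,0,0,0,0,0,-7.1],[-1,0,0,0,0,0,-7.1],[-1,0,0,0,0,0,-7.1],[-1,0,0,0,0,0,-7.1],[-1,0,0,0,0,0,-7.1],[-1,0,0,0,0,0,-7.1],[-1,0,0,0,0,0,-7.1],[-1,0,0,0,0,0,-7.1]]]'
python3 -m pendant '[[[-1,0,0,0,0,0,-6.3],[-1,0,0,0,0,0,-6.3],[-1,0,0,0,0,0,-6.3],[-1,0,0,0,0,0,-6.3],[-1,0,0,0,0,0,0]]]'
python3 - <<'E'
from h import *
print(arm.get_state()['q'])
ci=arm.camera_info('wrist');np.savez('w1.npz',**ci)
im=arm.snapshot('wrist');cv2.imwrite('pics/w1.png',im[:,:,::-1]);print(ci)
print(R.from_rotvec(arm.get_state()['orientation']).as_matrix().round(3))
E
```

```text
time_s: 0.98
ee_pos: [624.9, -0.0, 222.2]
orientation: [-0.509, -3.1, 0.0]
force: [0.7, -0.1, 0.3]
width: 0.1
grasp_force: 0.0
time_s: 1.4
ee_pos: [624.8, -0.1, 222.2]
orientation: [0.178, -3.136, -0.0]
force: [-0.5, -0.5, 0.2]
width: 0.1
grasp_force: 0.0
[ 0.15361416  0.34861859 -0.29234364  1.44959336  0.10069851  1.3587137
  1.54076674]
{'fx': 318.72618897819865, 'fy': 318.72618897819865, 'cx': 252.53783125413813, 'cy': 188.36161185998907, 'k1': -0.08397175534433907, 'eye': array([540.7039677 ,  -9.88374564, 373.69657396]), 'orientation': array([1.93038681, 2.16191973, 0.36387341])}
[[-0.994 -0.106 -0.001]
 [-0.106  0.994  0.   ]
 [ 0.001  0.    -1.   ]]
```

View pics/w1.png

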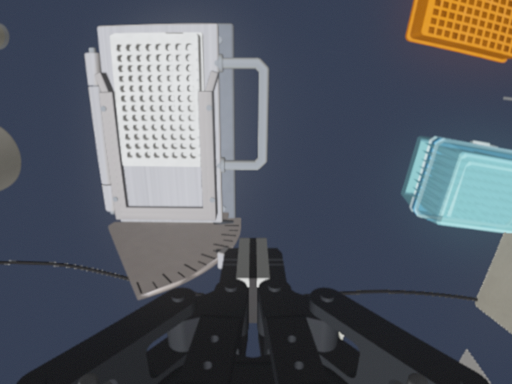

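This view looks along the stage with its near end at the top. The plate spans about (112–199, 33–166), the bar is at (264,62)–(264,167), the stop face is near row 207, and the slider shows just left of the fingers at (221,260).

```bash
python3 - <<'E'
from h import *
np.set_printoptions(precision=1,suppress=True)
ci=dict(np.load('w1.npz'));f=lambda x,y,z:onz(ci,(x,y),z)
print('bar',f(264,64,52),f(264,167,52))
print('plate near',f(112,35,70),f(199,34,70),'far',f(121,166,70),f(201,167,70))
print('stop',f(125,207,75.5),f(204,207,75.5),'stage near',f(100,26,56),f(218,24,56))
W={'fx':318.72618897819865,'fy':318.72618897819865,'cx':252.53783125413813,'cy':188.36161185998907,'k1':-0.08397175534433907,'eye':np.array([624.37492726,84.04581337,373.26762449]),'orientation':np.array([2.80942419,1e-5,-1.1e-3])}
print('tube top',onz(W,(183,350),98))
g=(ci,(221,259));print('slider',tri([g,(arm.camera_info('scene'),(284.3,155.6))]),tri([g,(W,(340,203.7))]))
im=cv2.imread('pics/w1.png')[205:300,100:250];cv2.imwrite('pics/w1c.png',cv2.resize(im,None,fx=5,fy=5,interpolation=2))
E
python3 -m pendant '[[[-1,0.95,-0.51,0.57,0,0,0],[-1,0.95,-0.51,0.57,0,0,0],[-1,0.95,-0.51,0.57,0,0,0],[-1,0.95,-0.51,0.57,0,0,0],[-1,0.95,-0.51,0.57,0,0,0],[-1,0.95,-0.51,0.57,0,0,0],[-1,0.95,-0.51,0.57,0,0,0],[-1,0,0,0,0,0,0]]]'
```

```text
bar [525.5  -0.4  52. ] [626.4  12.1  52. ]
plate near [ 515. -139.   70.] [507.3 -60.9  70. ] far [ 636.3 -131.    70. ] [628.5 -50.9  70. ]
stop [ 677.9 -125.6   75.5] [668.5 -44.6  75.5] stage near [ 506.7 -156.6   56. ] [495.4 -46.6  56. ]
tube top [ 544.5 -206.7   98. ]
slider (array([695.8, -20.4, 124.7]), [np.float64(0.4339626574602879), np.float64(0.43396265746032414)]) (array([702. , -20.4, 114.1]), [np.float64(0.9871632764582373), np.float64(0.9871632764583153)])
time_s: 2.12
ee_pos: [464.0, -109.9, 119.9]
orientation: [0.155, -3.132, 0.0]
force: [-0.1, -0.9, -0.1]
width: 0.1
grasp_force: 0.0
```

View pics/w1c.png

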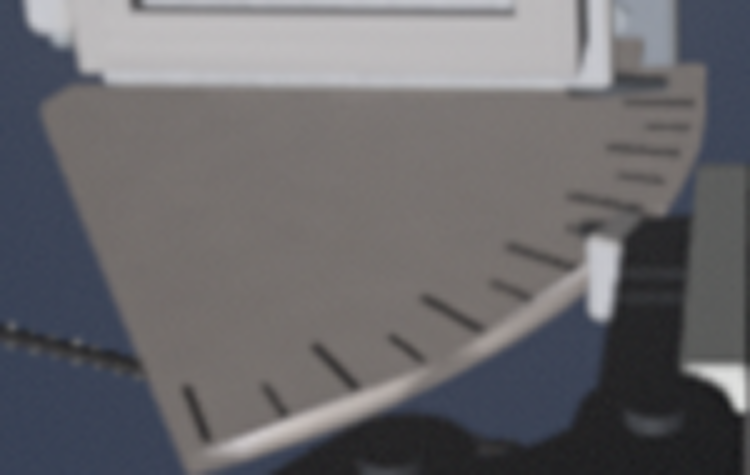

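The ticks count down from 60 at (195,415) to 30 at (540,255) and 20 at (605,203). The nose sits between them near (590,228), but its offset in front of the face causes parallax, so I'll refine it later. Next I lower the tool, shift 5 mm left and advance.

```bash
python3 -m pendant '[[[-1,0,0.2,0.5,0,0,0],[-1,0,0,0.5,0,0,0],[-1,0,0,0.44,0,0,0],[-1,-0.4,0,0,0,0,0],[-1,-0.4,0,0,0,0,0],[-1,0,0,0,0,0,0]]]'
python3 - <<'E'
from h import *
im=arm.snapshot('side');a=im[130:250,190:340]
ci=arm.camera_info('wrist');w=arm.snapshot('wrist')[100:384,100:400]
cv2.imwrite('pics/s2.png',np.hstack([cv2.resize(a,(500,400),interpolation=2),cv2.resize(w,(300,284)).copy() if 0 else cv2.copyMakeBorder(w,0,116,0,0,0)])[:,:,::-1])
E
```

```text
time_s: 2.62
ee_pos: [491.5, -99.0, 87.5]
orientation: [-0.17, 3.135, 0.0]
force: [-0.6, 0.5, -0.2]
width: 0.2
grasp_force: 0.0
```

View pics/s2.png

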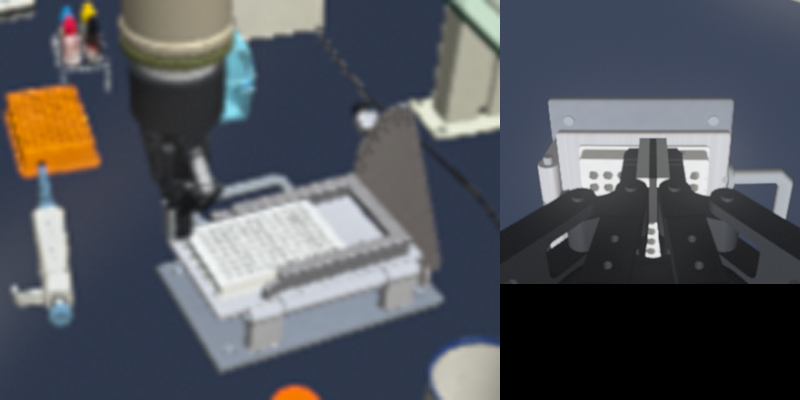

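The side view (left) shows the closed fingers at the stage's near edge, just short of the plate and still high. I'll back off slightly, drop to TCP z ≈ 80, shift a few mm back to the centre line, then advance.

```bash
python3 -m pendant '[[[-1,0.4,-0.12,0,0,0,0],[-1,0,0,0.26,0,0,0],[-1,0,0,0,0,0,0],[-1,0,0,0,0,0,0]]]'
python3 -m pendant '[[[-1,-0.4,0,0,0,0,0],[-1,-0.3,0,0,0,0,0],[-1,-0.3,0,0,0,0,0],[-1,-0.3,0,0,0,0,0],[-1,0,0,0,0,0,0],[-1,0,0,0,0,0,0]]]'
```

```text
time_s: 3.05
ee_pos: [478.5, -103.8, 80.0]
orientation: [0.169, -3.136, -0.0]
force: [0.4, 0.2, 0.1]
width: 0.2
grasp_force: 0.0
time_s: 3.55
ee_pos: [511.8, -99.8, 80.1]
orientation: [0.171, -3.137, -0.0]
force: [0.2, -0.0, 0.1]
width: 0.3
grasp_force: 0.0
```

```bash
python3 -m pendant '[[[-1,-0.2,0,0,0,0,0],[-1,-0.2,0,0,0,0,0],[-1,-0.2,0,0,0,0,0]]]'
python3 -m pendant '[[[-1,-0.2,0,0,0,0,0],[-1,-0.2,0,0,0,0,0]]]'
python3 - <<'E'
from h import *
ci=arm.camera_info('wrist');np.savez('w3.npz',**ci);w=arm.snapshot('wrist');cv2.imwrite('pics/w3.png',cv2.resize(w[90:384,80:420],None,fx=1.8,fy=1.8)[:,:,::-1])
E
```

```text
time_s: 3.8
ee_pos: [526.8, -98.5, 80.3]
orientation: [-0.17, 3.137, -0.0]
force: [0.2, 0.5, 0.0]
width: 0.1
grasp_force: 0.0
time_s: 3.97
ee_pos: [536.9, -97.3, 80.3]
orientation: [-0.17, 3.137, 0.0]
force: [0.6, -0.6, 0.1]
width: -0.2
grasp_force: 0.0
```

View pics/w3.png

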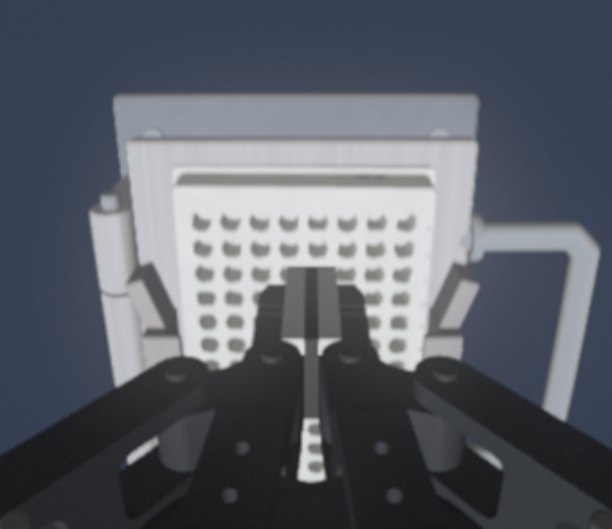

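Run:
```python
from h import *
np.set_printoptions(precision=1,suppress=True)
ci=dict(np.load('w3.npz'));print(ci['eye'])
g=lambda x,y,z:onz(ci,(x/1.8+80,y/1.8+90),z)
print('plate near',g(305,170,63),g(305,185,70),'stage near',g(305,141,56),'stand near',g(300,96,14))
print('pads top edge',[g(312,268,z) for z in (60,70,80,90)])
print('bar/arm near corner',g(585,238,52), 'plate L/R edges', g(436,180,63),g(172,180,63))
t=arm.get_state()['ee_pos'];print(t,[((np.array(proj(ci,t+np.array(d)))-[80,90])*1.8) for d in ([0,0,0],[0,0,-19],[-11,0,-19])])
```

```text
[ 452.5 -106.7  231.8]
plate near [ 508.6 -102.2   63. ] [ 511.  -101.9   70. ] stage near [ 501.2 -103.1   56. ] stand near [ 495.3 -106.    14. ]
pads top edge [array([543.8, -96.2,  60. ]), array([538.5, -96.8,  70. ]), array([533.2, -97.4,  80. ]), array([527.9, -98. ,  90. ])]
bar/arm near corner [526.6  -1.3  52. ] plate L/R edges [507.4 -61.1  63. ] [ 516.3 -143.3   63. ]
[537.6 -97.   80.4] [array([311.7, 281.9]), array([311.6, 253.2]), array([315.3, 222.8])]
```

Run:
```python
from h import *
np.set_printoptions(precision=1,suppress=True)
D=arm.camera_info('side')
for px in [(244,199.6),(241,200),(247,200)]:
    e,d=ray(D,px)
    for y in (-99,-106): print(px,y,e+d*(y-e[1])/d[1])
# wrist in s2: same camera-rel; shift eye
ci=dict(np.load('w3.npz'));ci['eye']=ci['eye']-np.array([537.6-491.5,-97+99,80.4-87.5])
print(tri([(ci,(253,239)),(D,(244,199.6))]))
```

```text
(244, 199.6) -99 [493.5 -99.  100.1]
(244, 199.6) -106 [ 491.4 -106.   106. ]
(241, 200) -99 [484.6 -99.  100.7]
(241, 200) -106 [ 482.7 -106.   106.6]
(247, 200) -99 [502.3 -99.   96.5]
(247, 200) -106 [ 500.2 -106.   102.5]
(array([488.6, -99.1,  96.7]), [np.float64(5.835785825276455), np.float64(5.835785825276486)])
```

The plate hasn't moved, because the fingers passed over it. The tips must be higher than the stated 19 mm offset suggests, so I'll find them by touching down gently on the plate's top.

```bash
python3 -m pendant '[[[-1,0,0,0.1,0,0,0],[-1,0,0,0.1,0,0,0],[-1,0,0,0,0,0,0]]]' | grep -E "pos|force: \["
python3 -m pendant '[[[-1,0,0,0.1,0,0,0],[-1,0,0,0,0,0,0]]]'| grep -E "pos|force: \["
python3 -m pendant '[[[-1,0,0,0.1,0,0,0],[-1,0,0,0,0,0,0]]]'| grep -E "pos|force: \["
```

```text
ee_pos: [535.7, -97.4, 74.5]
force: [0.5, 0.1, -0.2]
ee_pos: [535.9, -97.4, 72.3]
force: [-0.0, 0.0, 0.1]
ee_pos: [536.0, -97.4, 69.9]
force: [0.3, 0.0, -0.3]
```

```bash
for i in 1; do python3 -m pendant '[[[-1,0,0,0.1,0,0,0],[-1,0,0,0.1,0,0,0],[-1,0,0,0,0,0,0]]]' | grep -E "pos|force: \["
python3 -m pendant '[[[-1,0,0,0.1,0,0,0],[-1,0,0,0,0,0,0]]]'| grep -E "pos|force: \["
python3 -m pendant '[[[-1,0,0,0.1,0,0,0],[-1,0,0,0,0,0,0]]]'| grep -E "pos|force: \["; done
python3 - <<'E'
from h import *
ci=arm.camera_info('wrist');w=arm.snapshot('wrist').astype(int)
# column profile at centre and plate near edge
print('col 253', [(r,w[r,253].sum()//3) for r in range(160,262,3)])
print('col 215', [(r,w[r,215].sum()//3) for r in range(160,262,3)]); print(ci['eye'])
E
```

```text
ee_pos: [536.0, -97.3, 64.7]
force: [-0.1, 0.2, -0.6]
ee_pos: [536.1, -97.4, 62.3]
force: [-0.6, 0.2, -0.7]
ee_pos: [536.5, -97.4, 61.5]
force: [-6.2, 0.8, 14.1]
col 253 [(160, np.int64(151)), (163, np.int64(150)), (166, np.int64(150)), (169, np.int64(150)), (172, np.int64(152)), (175, np.int64(116)), (178, np.int64(179)), (181, np.int64(198)), (184, np.int64(199)), (187, np.int64(199)), (190, np.int64(200)), (193, np.int64(175)), (196, np.int64(215)), (199, np.int64(130)), (202, np.int64(132)), (205, np.int64(135)), (208, np.int64(223)), (211, np.int64(224)), (214, np.int64(223)), (217, np.int64(223)), (220, np.int64(223)), (223, np.int64(214)), (226, np.int64(129)), (229, np.int64(126)), (232, np.int64(162)), (235, np.int64(225)), (238, np.int64(135)), (241, np.int64(72)), (244, np.int64(71)), (247, np.int64(68)), (250, np.int64(67)), (253, np.int64(66)), (256, np.int64(64)), (259, np.int64(62))]
col 215 [(160, np.int64(152)), (163, np.int64(153)), (166, np.int64(151)), (169, np.int64(150)), (172, np.int64(150)), (175, np.int64(114)), (178, np.int64(176)), (181, np.int64(199)), (184, np.int64(199)), (187, np.int64(199)), (190, np.int64(199)), (193, np.int64(184)), (196, np.int64(213)), (199, np.int64(130)), (202, np.int64(132)), (205, np.int64(138)), (208, np.int64(225)), (211, np.int64(223)), (214, np.int64(223)), (217, np.int64(222)), (220, np.int64(223)), (223, np.int64(211)), (226, np.int64(159)), (229, np.int64(163)), (232, np.int64(218)), (235, np.int64(221)), (238, np.int64(221)), (241, np.int64(201)), (244, np.int64(177)), (247, np.int64(214)), (250, np.int64(222)), (253, np.int64(222)), (256, np.int64(215)), (259, np.int64(200))]
[ 452.13477825 -106.7304863   212.93888545]
```

Contact comes at TCP z ≈ 62 on the 70 mm plate top, so the shut tips stand about 8 mm above the TCP. That agrees with the camera estimates. I'll back off and go down to TCP z ≈ 54.

```bash
python3 -m pendant '[[[-1,0,0,-0.4,0,0,0],[-1,0.6,0,0,0,0,0],[-1,0.8,0,0,0,0,0],[-1,0.8,0,0,0,0,0],[-1,0,0,0,0,0,0],[-1,0,0,0.3,0,0,0],[-1,0,0,0.4,0,0,0],[-1,0,0,0,0,0,0],[-1,0,0,0,0,0,0]]]'
python3 -m pendant '[[[-1,-0.3,0,0,0,0,0],[-1,-0.3,0,0,0,0,0],[-1,0,0,0,0,0,0]]]'| grep -E "pos|force: \["
python3 -m pendant '[[[-1,-0.1,0,0,0,0,0],[-1,-0.1,0,0,0,0,0]]]'| grep -E "pos|force: \["
python3 -m pendant '[[[-1,-0.1,0,0,0,0,0],[-1,-0.1,0,0,0,0,0]]]'| grep -E "pos|force: \["
```

```text
time_s: 5.98
ee_pos: [481.6, -102.9, 51.8]
orientation: [0.171, -3.136, -0.001]
force: [-0.4, 0.5, 0.5]
width: 0.1
grasp_force: 0.0
ee_pos: [498.6, -101.2, 53.1]
force: [0.6, 0.5, 0.3]
ee_pos: [501.7, -101.1, 52.8]
force: [-0.8, -1.0, 1.2]
ee_pos: [506.6, -100.6, 52.8]
force: [-0.1, -0.4, 0.2]
```

```bash
python3 -m pendant '[[[-1,-0.15,0,0,0,0,0],[-1,-0.15,0,0,0,0,0],[-1,-0.15,0,0,0,0,0],[-1,-0.15,0,0,0,0,0]]]'| grep -E "pos|force: \["
python3 - <<'E'
from h import *
np.set_printoptions(precision=1,suppress=True)
ci=arm.camera_info('wrist');w=arm.snapshot('wrist');cv2.imwrite('pics/w4.png',w[:,:,::-1]);w=w.astype(int)
for c in (215,290): print(c,' '.join(f'{r}:{w[r,c].sum()//3}' for r in range(150,262,2)))
for r in range(160,260,10): print(r,onz(ci,(253,r),63))
E
```

```text
ee_pos: [521.8, -98.9, 52.8]
force: [0.8, 0.4, -0.1]
215 150:81 152:80 154:81 156:80 158:82 160:82 162:82 164:83 166:84 168:84 170:85 172:89 174:122 176:155 178:164 180:166 182:168 184:168 186:168 188:168 190:167 192:168 194:167 196:166 198:167 200:167 202:167 204:168 206:161 208:129 210:149 212:197 214:212 216:215 218:215 220:215 222:216 224:215 226:216 228:215 230:215 232:215 234:215 236:214 238:215 240:214 242:214 244:215 246:214 248:213 250:214 252:214 254:214 256:213 258:213 260:213
290 150:79 152:80 154:81 156:82 158:82 160:82 162:83 164:84 166:84 168:84 170:85 172:89 174:125 176:155 178:161 180:164 182:164 184:165 186:166 188:167 190:167 192:167 194:167 196:166 198:166 200:165 202:166 204:166 206:159 208:128 210:149 212:196 214:211 216:214 218:214 220:214 222:214 224:214 226:214 228:215 230:214 232:214 234:215 236:214 238:214 240:214 242:214 244:215 246:214 248:215 250:215 252:215 254:215 256:215 258:215 260:215
160 [ 472.5 -104.2   63. ]
170 [ 477.2 -103.7   63. ]
180 [ 482.  -103.2   63. ]
190 [ 486.9 -102.7   63. ]
200 [ 491.9 -102.1   63. ]
210 [ 497.  -101.6   63. ]
220 [ 502.3 -101.    63. ]
230 [ 507.6 -100.4   63. ]
240 [513.2 -99.8  63. ]
250 [518.8 -99.2  63. ]
```

The stage in front of the fingers is now bare, so the plate is moving with the push.

```bash
python3 -m pendant '[[[-1,-0.12,0,0,0,0,0],[-1,-0.12,0,0,0,0,0],[-1,-0.12,0,0,0,0,0]]]'| grep -E "pos|force: \["
python3 -m pendant '[[[-1,-0.08,0,0,0,0,0],[-1,-0.08,0,0,0,0,0]]]'| grep -E "pos|force: \["
python3 -m pendant '[[[-1,-0.08,0,0,0,0,0],[-1,0,0,0,0,0,0]]]'| grep -E "pos|force: \["
python3 - <<'E'
from h import *
np.set_printoptions(precision=1,suppress=True)
ci=arm.camera_info('wrist');w=arm.snapshot('wrist');cv2.imwrite('pics/w5.png',w[:,:,::-1]);w=w.astype(int)
for c in (190,300): print(c,' '.join(f'{r}:{w[r,c].sum()//3}' for r in range(210,384,3)))
for r in range(250,360,10): print(r,onz(ci,(253,r),63))
E
```

```text
ee_pos: [530.6, -98.0, 52.8]
force: [-0.2, -0.6, 0.0]
ee_pos: [534.5, -97.6, 52.8]
force: [-0.8, 0.0, -0.2]
ee_pos: [536.7, -97.3, 52.8]
force: [0.1, 0.1, -0.4]
190 210:217 213:217 216:217 219:217 222:217 225:217 228:217 231:217 234:217 237:217 240:216 243:216 246:215 249:215 252:214 255:214 258:214 261:213 264:214 267:160 270:238 273:145 276:143 279:142 282:142 285:196 288:219 291:64 294:64 297:63 300:60 303:59 306:64 309:66 312:64 315:59 318:52 321:77 324:77 327:75 330:76 333:74 336:73 339:72 342:68 345:54 348:38 351:36 354:37 357:35 360:35 363:35 366:34 369:33 372:32 375:32 378:32 381:31
300 210:217 213:217 216:217 219:217 222:216 225:216 228:216 231:215 234:215 237:215 240:215 243:215 246:214 249:214 252:213 255:213 258:213 261:213 264:213 267:153 270:241 273:151 276:143 279:142 282:142 285:161 288:239 291:238 294:149 297:59 300:56 303:56 306:55 309:53 312:51 315:46 318:47 321:47 324:45 327:44 330:42 333:43 336:41 339:41 342:41 345:39 348:37 351:38 354:37 357:37 360:39 363:80 366:78 369:52 372:34 375:36 378:33 381:33
250 [533.7 -97.5  63. ]
260 [539.5 -96.9  63. ]
270 [545.5 -96.2  63. ]
280 [551.6 -95.6  63. ]
290 [558.  -94.9  63. ]
300 [564.5 -94.2  63. ]
310 [571.2 -93.4  63. ]
320 [578.2 -92.7  63. ]
330 [585.3 -91.9  63. ]
340 [592.8 -91.1  63. ]
350 [600.5 -90.2  63. ]
```

```bash
python3 -m pendant '[[[-1,-0.08,0,0,0,0,0],[-1,-0.08,0,0,0,0,0],[-1,0,0,0,0,0,0]]]'| grep -E "pos|force: \["
python3 -m pendant '[[[-1,-0.08,0,0,0,0,0],[-1,0,0,0,0,0,0]]]'| grep -E "pos|force: \["
python3 -m pendant '[[[-1,-0.08,0,0,0,0,0],[-1,0,0,0,0,0,0]]]'| grep -E "pos|force: \["
python3 -m pendant '[[[-1,-0.08,0,0,0,0,0],[-1,0,0,0,0,0,0]]]'| grep -E "pos|force: \["
```

```text
ee_pos: [540.6, -96.9, 52.8]
force: [-0.1, -0.0, -0.8]
ee_pos: [541.9, -96.9, 52.6]
force: [-2.7, -1.1, 0.3]
ee_pos: [542.0, -96.9, 52.4]
force: [-12.1, -0.7, 8.4]
ee_pos: [542.1, -97.0, 52.1]
force: [-20.6, -1.1, 14.4]
```

The force rises sharply at x ≈ 542, so the plate is against the stop. Next I back off, lift, and tilt the wrist so its camera faces the scale.

```bash
python3 -m pendant '[[[-1,0.3,0,0,0,0,0],[-1,0.8,0,0,0,0,0],[-1,0,0,-1,0,0,0],[-1,0,0,-1,0,0,0],[-1,0,0,-1,0,0,0],[-1,0,0,-1,0,0,0],[-1,0,0,-1,0,0,0],[-1,0,0,-1,0,0,0],[-1,0,0,0,0,0,0],[-1,0,0,0,0,0,0]]]'| grep -E "pos|force: \["
cat > cap.py <<'E'
import sys
from h import *
n=sys.argv[1];ci=arm.camera_info('wrist');np.savez(n+'.npz',**ci);cv2.imwrite(f'pics/{n}.png',arm.snapshot('wrist')[:,:,::-1])
E
python3 cap.py v1
python3 -m pendant '[[[-1,0,0,0,0,-7,0],[-1,0,0,0,0,-7,0],[-1,0,0,0,0,-7,0],[-1,0,0,0,0,-7,0],[-1,0,0,0,0,0,0],[-1,0,0,0,0,0,0]]]'; python3 cap.py v2
python3 - <<'E'
from h import *
np.set_printoptions(precision=1,suppress=True)
for n in('v1','v2'):
    ci=dict(np.load(n+'.npz'));print(n,ci['eye'],[np.round(proj(ci,p)) for p in ([699,-20,122],[546,-100,63],[674,-86,75],[576,4,52])])
E
```

```text
ee_pos: [520.0, -99.3, 204.3]
force: [-0.2, -0.2, -0.2]
time_s: 9.72
ee_pos: [516.4, -99.6, 200.4]
orientation: [-0.141, 2.653, 0.036]
force: [-0.1, 0.0, 0.2]
width: 0.2
grasp_force: 0.0
v1 [ 435.1 -108.6  355.4] [array([312., 367.]), array([249., 197.]), array([250., 311.]), array([343., 229.])]
v2 [ 371.5 -115.3  295.1] [array([304., 278.]), array([249., 133.]), array([250., 228.]), array([347., 159.])]
```

```bash
python3 -m pendant '[[[-1,0,-0.8,0,0,-7,0],[-1,0,-0.8,0,0,-7,0],[-1,0,-0.8,0,0,0,0],[-1,0,0,0,0,0,0],[-1,0,0,0,0,0,0]]]'; python3 cap.py v3
python3 -m pendant '[[[-1,0,1,0,0,0,0],[-1,0,1,0,0,0,0],[-1,0,1,0,0,0,0],[-1,0,1,0,0,0,0],[-1,0,1,0,0,0,0],[-1,0,1,0,0,0,0],[-1,0,0,0,0,0,0],[-1,0,0,0,0,0,0]]]'; python3 cap.py v4
python3 - <<'E'
from h import *
np.set_printoptions(precision=1,suppress=True)
t=[]
for n in('v3','v4'):
    ci=dict(np.load(n+'.npz'));c=np.array(proj(ci,[697,-20,118])).round().astype(int);o=c-[40,45]
    print(n,ci['eye'],o,[np.round(proj(ci,p)) for p in ([697,-20,118],[546,-100,63],[674,-86,75],[576,4,52])])
    im=cv2.imread(f'pics/{n}.png')[o[1]:o[1]+110,o[0]-20:o[0]+60]; t.append(cv2.resize(im,(400,550),interpolation=2))
cv2.imwrite('pics/vv.png',np.hstack(t))
E
```

```text
time_s: 10.18
ee_pos: [526.5, -147.3, 202.7]
orientation: [-0.14, 2.463, 0.058]
force: [-0.3, 0.9, 1.0]
width: -0.3
grasp_force: 0.0
time_s: 10.9
ee_pos: [508.5, 3.9, 203.9]
orientation: [-0.145, 2.461, 0.057]
force: [0.2, -0.0, -1.0]
width: -0.0
grasp_force: 0.0
v3 [ 366.7 -166.5  268.2] [303 191] [array([343., 236.]), array([305., 100.]), array([290., 192.]), array([398., 125.])]
v4 [348.7 -15.7 269.2] [173 191] [array([213., 236.]), array([126., 100.]), array([159., 191.]), array([244., 124.])]
```

View pics/vv.png

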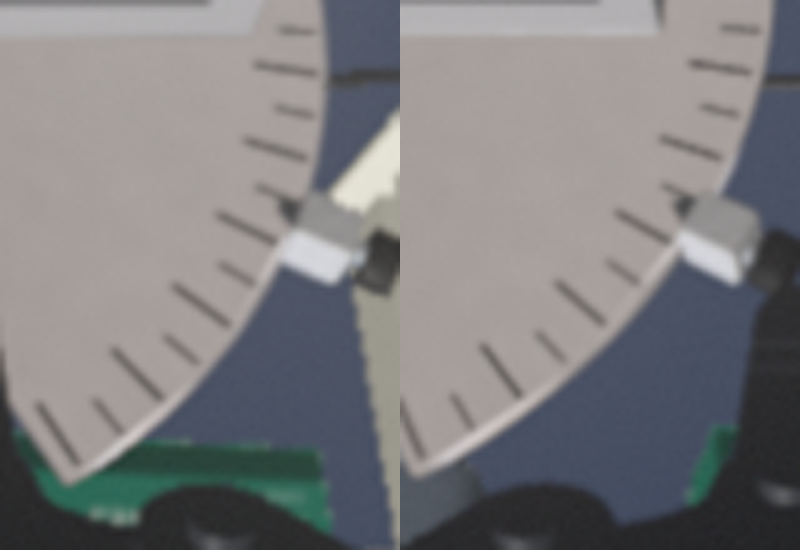

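The slider's nose tip is at (281,207) in the left crop and (676,204) in the right, just past the 25 tick. The inner end of the 20 tick is at (245,141)/(660,138) and of the 30 tick at (217,213)/(616,210).

Run:
```python
from h import *
np.set_printoptions(precision=1,suppress=True)
A=dict(np.load('v3.npz'));B=dict(np.load('v4.npz'))
a=lambda x,y:(A,(283+x/5-.4,191+y/5-.4));b=lambda x,y:(B,(153+(x-400)/5-.4,191+y/5-.4))
y=np.radians(6.2);u=np.array([np.cos(y),np.sin(y),0]);v=np.array([-np.sin(y),np.cos(y),0])
h=np.array([575.3,4.4,52])-165*v
def pol(p): q=p-h;return np.array([q@u,np.hypot(q@v,q[2]),np.degrees(np.arctan2(q[2],q@v))])
for n,p,q in [('nose',(281,207),(676,204)),('t20in',(245,141),(660,138)),('t20out',(307,159),(721,158)),('t30in',(217,213),(616,210)),('t30out',(272,243),(672,241)),('t40in',(172,286),(556,283)),('t40out',(228,325),(605,325)),('t10in',(254,64),(690,64)),('t10out',(317,74),(751,73))]:
    x,e=tri([a(*p),b(*q)]);print(n,x,e[0].round(1),pol(x))
# plate home check from v1
```

```text
nose [692.4 -26.1 115. ] 0.3 [113.2 137.3  27.3]
t20in [695.7 -31.2  96.4] 0.2 [115.9 124.8  20.9]
t20out [695.4 -16.4 100.9] 0.1 [117.2 140.2  20.4]
t30in [697.3 -40.2 115.1] 0.2 [116.4 124.6  30.4]
t30out [699.7 -26.7 121.2] 0.2 [120.3 139.1  29.8]
t40in [699.6 -52.5 132.9] 0.1 [117.4 124.8  40.4]
t40out [699.2 -40.4 142.3] 0.1 [118.3 140.1  40.2]
t10in [696.9 -25.4  74.6] 0.1 [117.6 124.3  10.5]
t10out [694.7 -10.2  77.6] 0.0 [117.1 139.9  10.6]
```

Corrected for the ticks' +0.4° bias, the index stands at 27.0°, so the bar should finish about 75 mm up and 18 mm back. Next I straighten the wrist and half-open the gripper.

```bash
python3 -m pendant '[[[-0.3,0,0,0,0,7,0],[-0.3,0,0,0,0,7,0],[-0.3,0,0,0,0,7,0],[-0.3,0,0,0,0,7,0],[-0.3,0,0,0,0,7,0],[-0.3,0,0,0,0,7,0],[-0.3,0,0,0,0,0,0],[-0.3,0,0,0,0,0,0]]]'
python3 - <<'E'
from h import *
s=arm.get_state();M=R.from_rotvec(s['orientation']).as_matrix();print(M.round(3));print((M.T@(np.array([575.3,4.4,100])-s['ee_pos'])/25).round(2))
E
```

```text
time_s: 11.62
ee_pos: [509.0, 1.9, 201.1]
orientation: [0.178, -3.077, -0.01]
force: [-0.9, 0.3, -0.2]
width: 29.7
grasp_force: 0.0
[[-0.992 -0.115 -0.06 ]
 [-0.115  0.993  0.003]
 [ 0.059  0.01  -0.998]]
[-2.88 -0.24  3.88]
```

```bash
python3 -m pendant '[[[-0.3,-0.9,-0.06,0.9,0,-3.4,0],[-0.3,-0.9,-0.06,0.9,0,0,0],[-0.3,-0.9,-0.06,0.9,0,0,0],[-0.3,0,0,0.9,0,0,0],[-0.3,0,0,0,0,0,0],[-0.3,0,0,0,0,0,0]]]'
python3 cap.py g1
python3 - <<'E'
from h import *
np.set_printoptions(precision=1,suppress=True)
s=arm.get_state();M=R.from_rotvec(s['orientation']).as_matrix();print(M.round(3));print((M.T@(np.array([575.3,4.4,30])-s['ee_pos'])/25).round(2))
ci=dict(np.load('g1.npz'));w=cv2.imread('pics/g1.png').astype(int).sum(2)//3
for x in (535,545):
    p=np.array([x,4.4+(x-575.3)*.1086,52]);c=np.round(proj(ci,p)).astype(int);print(p,c,[(k,w[c[1],k]) for k in range(c[0]-24,c[0]+25,2)])
    print([(k,onz(ci,(k,c[1]),52)[1].round(1)) for k in (c[0]-10,c[0]+10)])
E
```

```text
time_s: 12.12
ee_pos: [573.5, 5.3, 112.6]
orientation: [-0.181, 3.133, 0.009]
force: [0.8, -0.1, 0.5]
width: 30.1
grasp_force: 0.0
[[-1.  -0.1  0. ]
 [-0.1  1.   0. ]
 [-0.   0.  -1. ]]
[-0.  -0.1  3.4]
[535.   0.  52.] [251 150] [(227, np.int64(78)), (229, np.int64(77)), (231, np.int64(77)), (233, np.int64(76)), (235, np.int64(76)), (237, np.int64(76)), (239, np.int64(76)), (241, np.int64(76)), (243, np.int64(103)), (245, np.int64(171)), (247, np.int64(172)), (249, np.int64(173)), (251, np.int64(175)), (253, np.int64(176)), (255, np.int64(166)), (257, np.int64(125)), (259, np.int64(75)), (261, np.int64(73)), (263, np.int64(74)), (265, np.int64(72)), (267, np.int64(73)), (269, np.int64(72)), (271, np.int64(72)), (273, np.int64(72)), (275, np.int64(72))]
[(np.int64(241), np.float64(-6.7)), (np.int64(261), np.float64(6.8))]
[545.    1.1  52. ] [251 164] [(227, np.int64(78)), (229, np.int64(78)), (231, np.int64(77)), (233, np.int64(79)), (235, np.int64(77)), (237, np.int64(77)), (239, np.int64(75)), (241, np.int64(74)), (243, np.int64(107)), (245, np.int64(173)), (247, np.int64(172)), (249, np.int64(173)), (251, np.int64(174)), (253, np.int64(176)), (255, np.int64(164)), (257, np.int64(121)), (259, np.int64(76)), (261, np.int64(74)), (263, np.int64(75)), (265, np.int64(73)), (267, np.int64(74)), (269, np.int64(73)), (271, np.int64(73)), (273, np.int64(73)), (275, np.int64(72))]
[(np.int64(241), np.float64(-5.7)), (np.int64(261), np.float64(8.0))]
```

The bar is centred within 0.5 mm, so I descend and close.

```bash
python3 -m pendant '[[[-0.3,0,0,0.9,0,0,0],[-0.3,0,0,0.9,0,0,0],[-0.3,0,0,0.8,0,0,0],[-0.3,0,0,0.7,0,0,0],[-0.3,0,0,0,0,0,0],[-0.3,0,0,0,0,0,0]]]'
python3 -m pendant '[[[-1,0,0,0,0,0,0],[-1,0,0,0,0,0,0],[-1,0,0,0,0,0,0],[-1,0,0,0,0,0,0],[-1,0,0,0,0,0,0]]]'
```

```text
time_s: 12.67
ee_pos: [575.0, 6.0, 31.4]
orientation: [-0.181, 3.132, 0.009]
force: [-0.4, 0.1, 0.2]
width: 29.9
grasp_force: 0.0
time_s: 13.08
ee_pos: [576.2, 4.7, 32.3]
orientation: [-0.179, 3.13, 0.006]
force: [-1.3, -4.8, 7.8]
width: 7.5
grasp_force: 58.7
```

The width of 7.5 mm on a 10 mm bar, together with an upward force, means only the tip ends are pinching it. I'll open, go 12 mm lower and close again.

```bash
python3 -m pendant '[[[-0.3,0,0,0,0,0,0],[-0.3,0,0,0,0,0,0],[-0.3,0,0,0,0,0,0],[-0.3,0,0,0.25,0,0,0],[-0.3,0,0,0.25,0,0,0],[-0.3,0,0,0,0,0,0],[-0.3,0,0,0,0,0,0]]]'
python3 -m pendant '[[[-1,0,0,0,0,0,0],[-1,0,0,0,0,0,0],[-1,0,0,0,0,0,0],[-1,0,0,0,0,0,0],[-1,0,0,0,0,0,0]]]'
```

```text
time_s: 13.67
ee_pos: [574.1, 6.5, 16.3]
orientation: [-0.182, 3.135, 0.01]
force: [-0.2, 0.2, 1.0]
width: 29.9
grasp_force: 0.0
time_s: 14.08
ee_pos: [574.9, 4.7, 17.3]
orientation: [-0.179, 3.133, 0.007]
force: [1.4, -4.4, -1.3]
width: 8.5
grasp_force: 58.3
```

```bash
python3 -m pendant '[[[-1,0,0,-0.17,0,0,0],[-1,0,-0.01,-0.17,0,0,0],[-1,0,-0.01,-0.17,0,0,0],[-1,0,-0.01,-0.17,0,0,0],[-1,0,0,0,0,0,0],[-1,0,0,0,0,0,0]]]'
python3 cap.py l1
python3 - <<'E'
from h import *
im=arm.snapshot('side');cv2.imwrite('pics/l1s.png',im[:,:,::-1])
b=cv2.imread('pics/side0.png').astype(int);d=np.abs(im[:,:,::-1].astype(int)-b).max(2)
# does plate/stage near region change
print((d[185:225,240:320]>40).sum())
ci=dict(np.load('l1.npz'));w=cv2.imread('pics/l1.png').astype(int).sum(2)//3
for x in (535,545): 
  for z in (52,68):
    c=np.round(proj(ci,[x,4.4+(x-575.3)*.1086,z])).astype(int);print(x,z,c)
for r in range(60,260,20): print(r,''.join('#' if k>140 else '.' for k in w[r,150:350:3]))
E
```

```text
time_s: 14.58
ee_pos: [574.9, 3.9, 34.0]
orientation: [-0.179, 3.133, 0.008]
force: [2.7, -4.2, -4.2]
width: 8.0
grasp_force: 58.2
477
535 52 [255 185]
535 68 [255 198]
545 52 [254 206]
545 68 [255 222]
60 ...................................................................
80 ##############.....................................................
100 ###############....................................................
120 ###############....................................................
140 ###############....................................................
160 ...................................................................
180 .###################################...............................
200 .################..............#######.............................
220 .################..............#######.............................
240 ..###############..............#######.............................
```

Run:
```python
from h import *
np.set_printoptions(precision=1,suppress=True)
ci=dict(np.load('l1.npz'));w=cv2.imread('pics/l1.png').astype(int).sum(2)//3
print([(r,w[r,225]) for r in range(160,200,2)]);print([(k,w[205,k]) for k in range(236,270,2)])
y=np.radians(6.2);u=np.array([np.cos(y),np.sin(y),0]);v=np.array([-np.sin(y),np.cos(y),0]);h=np.array([575.3,4.4,52])-165*v
for t in (0,3,6,9):
    t=np.radians(t);p=lambda r:h+r*(np.cos(t)*v+np.array([0,0,np.sin(t)]))
    print(t,'arm near/far edge row',proj(ci,p(150)-55*u),proj(ci,p(150)-45*u),'bar',proj(ci,p(165)-35*u))
```

```text
[(160, np.int64(104)), (162, np.int64(136)), (164, np.int64(161)), (166, np.int64(176)), (168, np.int64(184)), (170, np.int64(186)), (172, np.int64(187)), (174, np.int64(188)), (176, np.int64(186)), (178, np.int64(184)), (180, np.int64(184)), (182, np.int64(184)), (184, np.int64(175)), (186, np.int64(100)), (188, np.int64(85)), (190, np.int64(85)), (192, np.int64(85)), (194, np.int64(85)), (196, np.int64(85)), (198, np.int64(85))]
[(236, np.int64(84)), (238, np.int64(85)), (240, np.int64(130)), (242, np.int64(181)), (244, np.int64(183)), (246, np.int64(183)), (248, np.int64(184)), (250, np.int64(184)), (252, np.int64(187)), (254, np.int64(187)), (256, np.int64(186)), (258, np.int64(184)), (260, np.int64(175)), (262, np.int64(153)), (264, np.int64(119)), (266, np.int64(85)), (268, np.int64(81))]
0.0 arm near/far edge row (np.float64(219.7026507467657), np.float64(153.04545281503928)) (np.float64(220.32124040586262), np.float64(175.46336566690152)) bar (np.float64(254.48841944215954), np.float64(196.9968916442342))
0.05235987755982989 arm near/far edge row (np.float64(217.39696052227973), np.float64(157.42976067682343)) (np.float64(218.11268310811332), np.float64(181.00903133455967)) bar (np.float64(254.17919646856936), np.float64(204.28666959927602))
0.10471975511965978 arm near/far edge row (np.float64(213.7377325070302), np.float64(162.33673431644618)) (np.float64(214.5988045721234), np.float64(187.1941620806798)) bar (np.float64(252.68927711279733), np.float64(212.48580820596865))
0.15707963267948966 arm near/far edge row (np.float64(208.47740789115772), np.float64(167.8488240166475)) (np.float64(209.5490198701929), np.float64(194.11378784979385)) bar (np.float64(249.78236580513328), np.float64(221.7462379664398))
```

The stage is up about 5.3° with the grip holding, so I continue along the arc to about 21°.

```bash
python3 -m pendant '[[[-1,0,-0.026,-0.23,0,0,0],[-1,0,-0.034,-0.23,0,0,0],[-1,0,-0.042,-0.225,0,0,0],[-1,0,-0.05,-0.225,0,0,0],[-1,0,-0.058,-0.22,0,0,0],[-1,0,-0.066,-0.22,0,0,0],[-1,0,-0.073,-0.22,0,0,0],[-1,0,-0.08,-0.215,0,0,0],[-1,0,0,0,0,0,0],[-1,0,0,0,0,0,0]]]'
python3 cap.py l2
cat > ang.py <<'E'
import sys
from h import *
n=sys.argv[1];ci=dict(np.load(n+'.npz'));w=cv2.imread(f'pics/{n}.png').astype(int).sum(2)//3
y=np.radians(6.2);u=np.array([np.cos(y),np.sin(y),0]);v=np.array([-np.sin(y),np.cos(y),0]);h=np.array([575.3,4.4,52])-165*v
for c in (210,220,230): print(c,[(r,int(w[r,c])) for r in range(150,200,2)])
for d in range(0,31,3):
    t=np.radians(d);p=lambda r:h+r*(np.cos(t)*v+np.array([0,0,np.sin(t)]))
    print(d,*[np.round(proj(ci,q),1) for q in (p(150)-55*u,p(150)-45*u,p(165)-35*u)])
E
python3 ang.py l2
```

```text
time_s: 15.52
ee_pos: [576.0, -6.4, 78.6]
orientation: [-0.18, 3.133, 0.008]
force: [3.3, -4.3, -5.9]
width: 8.1
grasp_force: 58.3
210 [(150, 163), (152, 163), (154, 156), (156, 116), (158, 144), (160, 167), (162, 181), (164, 187), (166, 187), (168, 188), (170, 189), (172, 186), (174, 186), (176, 186), (178, 182), (180, 165), (182, 166), (184, 166), (186, 167), (188, 166), (190, 166), (192, 166), (194, 166), (196, 166), (198, 166)]
220 [(150, 156), (152, 157), (154, 157), (156, 124), (158, 128), (160, 156), (162, 175), (164, 183), (166, 187), (168, 187), (170, 189), (172, 188), (174, 186), (176, 185), (178, 186), (180, 176), (182, 165), (184, 165), (186, 166), (188, 166), (190, 166), (192, 166), (194, 166), (196, 165), (198, 165)]
230 [(150, 85), (152, 85), (154, 85), (156, 88), (158, 112), (160, 143), (162, 166), (164, 180), (166, 185), (168, 187), (170, 188), (172, 188), (174, 187), (176, 185), (178, 185), (180, 184), (182, 146), (184, 85), (186, 87), (188, 87), (190, 87), (192, 87), (194, 88), (196, 87), (198, 89)]
0 [245.7 135.2] [245.7 152.7] [271.6 169.7]
3 [245.1 137.7] [245.1 155.9] [272.1 174. ]
6 [243.6 140.5] [243.7 159.4] [271.9 178.7]
9 [241.2 143.5] [241.3 163.2] [270.7 183.8]
12 [237.7 146.7] [237.8 167.4] [268.5 189.5]
15 [232.9 150.2] [233.2 171.9] [265.  195.6]
18 [226.6 154.1] [227.1 176.8] [260.1 202.4]
21 [218.7 158.3] [219.4 182.1] [253.5 209.9]
24 [209.  162.9] [210.  187.9] [245.  218.1]
27 [197.1 167.9] [198.5 194.2] [234.3 227.2]
30 [182.8 173.4] [184.7 201.1] [220.9 237.2]
```

The arm edges put the stage at about 20.5–21°, so I make the last 6° and measure again.

```bash
python3 -m pendant '[[[-1,0,-0.062,-0.16,0,0,0],[-1,0,-0.067,-0.16,0,0,0],[-1,0,-0.072,-0.157,0,0,0],[-1,0,-0.078,-0.155,0,0,0],[-1,0,0,0,0,0,0],[-1,0,0,0,0,0,0],[-1,0,0,0,0,0,0],[-1,0,0,0,0,0,0]]]'
python3 cap.py l3; python3 ang.py l3 | tail -n +1
python3 - <<'E'
from h import *
for n in('scene','side'): cv2.imwrite(f'pics/{n}L.png',arm.snapshot(n)[:,:,::-1])
y=np.radians(6.2);u=np.array([np.cos(y),np.sin(y),0]);v=np.array([-np.sin(y),np.cos(y),0]);h=np.array([575.3,4.4,52])-165*v
S=arm.camera_info('scene')
for d in (21,24,27,30):
    t=np.radians(d);q=lambda r:h+113*u+r*(np.cos(t)*v+np.array([0,0,np.sin(t)]));print(d,[np.round(proj(S,q(r)),1) for r in (100,134)])
g=cv2.cvtColor(cv2.imread('pics/sceneL.png'),6);g0=cv2.cvtColor(cv2.imread('pics/scene0.png'),6)
print(g0[148:172,276:302]);print(g[148:172,276:302])
E
```

```text
time_s: 16.23
ee_pos: [576.7, -13.0, 94.0]
orientation: [-0.181, 3.133, 0.009]
force: [4.5, -5.5, -5.7]
width: 8.2
grasp_force: 58.3
210 [(150, 168), (152, 165), (154, 120), (156, 140), (158, 165), (160, 180), (162, 188), (164, 190), (166, 191), (168, 191), (170, 190), (172, 188), (174, 188), (176, 186), (178, 167), (180, 168), (182, 168), (184, 169), (186, 168), (188, 168), (190, 168), (192, 168), (194, 170), (196, 169), (198, 167)]
220 [(150, 164), (152, 166), (154, 155), (156, 119), (158, 149), (160, 171), (162, 185), (164, 188), (166, 190), (168, 191), (170, 191), (172, 189), (174, 188), (176, 188), (178, 183), (180, 169), (182, 169), (184, 168), (186, 168), (188, 169), (190, 169), (192, 169), (194, 169), (196, 169), (198, 168)]
230 [(150, 165), (152, 165), (154, 165), (156, 127), (158, 130), (160, 157), (162, 176), (164, 186), (166, 189), (168, 190), (170, 191), (172, 190), (174, 188), (176, 188), (178, 187), (180, 179), (182, 168), (184, 169), (186, 169), (188, 168), (190, 167), (192, 168), (194, 167), (196, 168), (198, 168)]
0 [257.  130.9] [256.8 147.2] [280.6 163.1]
3 [256.9
[... 5170 characters left out ...]
01 204 218
  205 154 145 145 142 141 142 142]
 [ 68  68  67  66  69  89 150 152 200 205 204 203 203 204 217 169 200 190
  217 204 148 144 143 140 142 141]
 [ 67  65  67  69  99 127 215 206 204 214 195 205 203 216 170 141 160 200
  191 207 203 163 146 140 142 143]
 [ 72  67  76 103 224 210 204 204 204 204 201 210 215 204 248 251 205 166
  201 207 206 203 161 141 142 141]
 [114 102 140 200 204 205 205 205 206 204 200 179 251 250 249 251 252 206
  169 201 206 205 202 162 141 140]
 [177 220 209 205 203 206 206 203 219 213 251 251 251 234 162 212 251 252
  206 179 202 208 203 202 127 138]
 [206 207 205 204 206 206 216 191 219 248 251 231 187 234 225 220 250 251
  252 206 198 204 206 205 226 126]]
```

The pointer's dark tip is now visible at about (286.2,160.4) in the scene image, with the index nose at about (286,159), and all estimates give roughly 26.3–26.6°. I'll nudge it up about 0.6° and check that the plate is home using the stored image v1.

```bash
python3 -m pendant '[[[-1,0,-0.015,-0.03,0,0,0],[-1,0,-0.015,-0.03,0,0,0],[-1,0,0,0,0,0,0],[-1,0,0,0,0,0,0],[-1,0,0,0,0,0,0],[-1,0,0,0,0,0,0]]]'
python3 - <<'E'
from h import *
np.set_printoptions(linewidth=150)
g=cv2.cvtColor(arm.snapshot('scene')[:,:,::-1].copy(),6);print(g[156:166,282:294])
w=cv2.imread('pics/v1.png').astype(int).sum(2)//3;ci=dict(np.load('v1.npz'))
y=np.radians(6.2);u=np.array([np.cos(y),np.sin(y),0]);v=np.array([-np.sin(y),np.cos(y),0])
for o in (25,-25):
    print(o,[(s,int(w[tuple(np.round(proj(ci,np.array([673.2,-85.1,70])+s*u+o*v)).astype(int)[::-1])])) for s in range(-140,14,2) if s<-118 or s>-14])
E
```

```text
time_s: 16.88
ee_pos: [576.8, -13.7, 95.4]
orientation: [-0.181, 3.133, 0.009]
force: [4.0, -4.8, -5.4]
width: 8.1
grasp_force: 58.3
[[124 104 240 236 196 223 149 146  91 118 144 145]
 [128 125 109 240 166  74 119 142 146 124 143 144]
 [128 127 129  65 111 145  99 124 143 145 145 146]
 [ 57 130  99  59 106 142 144 124 141 144 147 145]
 [ 66  54 123 116  96 110 140 145  99 144 147 146]
 [ 41  69 138 145 144  69  96 131 149 193 152 143]
 [ 67 124  90 137 143  97  73 125 218 204 203 149]
 [ 69 140 118  92 142 115 214 204 203 202 205 200]
 [ 86 136 140 152 148 199 204 203 202 205 207 205]
 [ 97 115 141 213 203 179 202 203 205 200 205 206]]
25 [(-140, 215), (-138, 215), (-136, 215), (-134, 215), (-132, 215), (-130, 215), (-128, 214), (-126, 199), (-124, 217), (-122, 144), (-120, 155), (-12, 50), (-10, 48), (-8, 49), (-6, 45), (-4, 48), (-2, 45), (0, 45), (2, 44), (4, 44), (6, 44), (8, 43), (10, 42), (12, 38)]
-25 [(-140, 215), (-138, 215), (-136, 216), (-134, 215), (-132, 216), (-130, 216), (-128, 214), (-126, 207), (-124, 216), (-122, 149), (-120, 161), (-12, 55), (-10, 54), (-8, 55), (-6, 53), (-4, 53), (-2, 50), (0, 49), (2, 48), (4, 46), (6, 47), (8, 45), (10, 46), (12, 42)]
```

```bash
python3 -c "
from cell import arm
print(arm.close_job())"
```

```text
the job is handed in; nothing more can be done
None
```

I handed the job in with the plate pushed against the end stop and the stage held by its handle at about 27°, the angle I measured for the index; I saw no result from the judging.

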